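# Lock back a sprung belt tensioner with a post

### The arm

A 7-joint arm with a two-finger parallel gripper is mounted at the origin on a cart in front of the work surface, level with it; the furniture and walls round the work are solid. World frame = base frame: x ahead of the robot, y to its left, z up, the work surface at z = 0. Lengths are in m, angles in rad, forces in N, time in s.
With the tool pointing down it reaches from about 0.4 to 0.85 m from the base axis. Payload 10.4 kg.
Tool frame: the origin (TCP) lies between the finger pads; the fingertips stand tcp_to_tips ahead of it and the grasp point (between the pads) lies 8 mm behind it (tcp_to_tips is the distance from the TCP to the fingertips, in m); z points along the fingers, y is the line along which they close (so a half turn about z gives the same grasp; the last joint's range is limited). The gripper opens to 85 mm and grips with 20 to 120 N. Pads are 22 mm wide; open, the fingers measure 114 mm over their backs; the gripper's body (76 mm by 85 mm) begins 54 mm behind the grasp point. The pads swing forward as they close: fully open they stand 13 mm farther back than shut.
Start: joints at [1.223, 0.332, -0.065, 1.46, 0.022, 1.35, -0.088], TCP at [0.199, -0.592, 0.242] pointing down, gripper open.
Joint ranges: [-2.6, 2.6], [-0.5, 2.12], [-1.47, 1.34], [0.16, 2.42], [-1.27, 4.41], [0.06, 2.06], [-2.6, 2.6]. Speed limits (rad/s): [2.22, 2.22, 2.79, 2.79, 3.14, 3.14, 3.14].

### API

Orientations are given as a unit quaternion [x, y, z, w].
In Python, from workcell import * gives the robot as it stands.
- The arm moves only by the tool apply_moves, never from a script. Its argument "rows" is a list of rows, each an object of numbers: "x", "y", "z": the shift along the tool's x, y, z in mm; "ax", "ay", "az": the turn, a rotation vector about the tool's x, y, z in degrees; "gripper": the closure, from 0 (fully open) to 1 (shut). A call has 1 to 5 rows; each row shifts and turns the commanded pose from where the row before left it, along the tool's axes as they then stand; what a row does not reach is not made up. A row lasts 1/12 s, in which the tool goes at most 41.7 mm and 7.16 degrees, less where a joint would pass 70% of its speed; a pose out of reach is approached as far as the arm can. A call with a gripper value outside its range is refused whole. The fingers move at their own pace and stop on an object; "newtons" is the grip in N (left out, the last holds). Time passes only in rows, so rows that do not move let the fingers close. It gives the time, the measured TCP pose, the force, the opening and the grip force at its end, in the units of the state.
- get_obs(): the state, without advancing time (a new reading comes with each control period).
- camera(name): name is "side" or "top" or "wrist"; returns a dict with "color" (384x512x3 uint8, red, green, blue), "fov_y" (degrees; the focal length in pixels is half the picture's height over the tangent of half this angle, whatever the lens; pixels are square), "cx", "cy" (the principal point, pixels), "rvec" (rotation vector, rad) and "tvec" (3), from world to camera coordinates, as OpenCV has them. Camera axes: x right, y down, z forward; pixel columns grow to the right and rows downward; lengths in m; the calibration is good to about 2 mm. A picture is of the moment at which its call begins. There is no depth.
- hand_in(): hands the job in; it is judged then, once.
The state is a dict: "clock": time; "joint_pos": joint angles; "joint_velocities": joint speeds; "tau": joint torques, N m; "position": TCP position; "ee_rot": TCP orientation; "ft_force": force on the tool from outside, world axes, zero at the start; "torque": the same for the moment, N m; "grip_width": opening from 0.0 (shut) to 1.0 (fully open); "grasp_force": force on a finger pad.
Only numpy, scipy, OpenCV 4.12 (cv2) and the standard library are available. Lean on these libraries where they do the work, as an engineer would, in place of code of your own. Each camera call takes 0.05 s, during which the arm holds its last target. There are 200 camera calls.

### The job

Lock the sprung belt tensioner back so that a new belt can be fitted: take the long steel post, stand it in the wheel's window behind the red spoke, push the red spoke round with it (counter-clockwise seen from above) past the socket in the base, and lower the post fully into the socket so that it holds the wheel there. Then let go; the wheel must stay turned back, resting against the post.

Things in the scene. Friction and masses are not known exactly. Their poses are not given: they have to be found in the camera images.
- post_center (a point): centre (half-way up) of the long bright steel post, a cylinder 12.7 mm thick, 75 mm tall, 60 g, loose, upright on the breadboard before the tensioner; z along it, foot 37.5 mm below. Not the short steel post (50 mm) or white cup near it. Grip near the top: its lower 45 mm must stay free below the fingertips. Tall stand 0.2 m to the left, tall box 0.15 m to the right: come from high above.
- tensioner: fixed aluminium base, 136x100x30 mm (x,y,z); origin at its underside's centre, on the wheel's upright axis; -x side nearer the robot. Dark wheel over it, 35 to 48 mm above the origin: hub radius 16, rim inner radius 58, outer 68, three open windows between three spokes 12 mm wide, one red. White idler roller (to 62 mm up) on the next spoke counter-clockwise of the red one.
- lock_socket (a point): centre of the lock socket's mouth at the base's top face, 42 mm from the wheel's axis towards the base's -x; axes as the base. Rectangular pocket 24 mm along x (radial) by 18 mm along y (the way the spoke passes), 25 mm deep, rim bevelled 4 mm. A post fully in stands on its floor, 50 mm of it above the base's top. Lower it all the way: the spoke's push can keep a released post from falling.
- wheel (a joint): wheel angle in rad: 0 at rest, grows counter-clockwise from above, stop at 1.35; a spring returns it (1 N at 42 mm radius at rest, 3 N at 1 rad). In the base's frame the red spoke points at pi - 0.7 + angle (from +x to +y), the socket at pi. Lower the post at pi - 1.3, 42 mm from the axis, foot 5 mm over the base's top; push along that circle; over the socket the wheel reads about 0.95.

How it is judged:
On the way:
1. the wheel is turned back against its spring (value of joint wheel above 0.6 rad), for 0.1 s.
At the end, for the whole second after the job is handed in: The long post stands in the lock socket, down to its floor within about 10 mm (its centre less than 23 mm above the base's top and within 18 mm of the socket's middle, leaning less than 23 degrees), and the released wheel stays turned back by more than 0.7 rad, at rest (value of joint wheel above 0.7 rad and z of post_center in the frame of lock_socket below 0.023 m and horizontal distance between post_center and lock_socket below 0.018 m and angle between post_center's own z axis and vertical below 0.4 rad and velocity of joint wheel between -0.05 and 0.05 rad/s); the robot touches nothing.
It also fails if it takes over 40 s, if anything falls off the work surface, if the arm or the gripper's body presses on something with over 40 N, if the wrist force passes 120 N, or if a joint passes its speed limit or range.

## Working session

There is one attempt and no reset: what is moved stays moved. The work goes in short steps, Python scripts to look and compute and a tool call to move; the robot and the scene stay as the last step left them, time stands still between calls to the robot, and variables do not carry over. Pictures are saved under pics/ and viewed, at most 10 in all, crops included, and the job is handed in when it is done.

Besides the shell and the picture viewer there is one more tool, called after "Emit:" by a JSON object that holds its "op" and its "data". apply_moves: Moves the arm, as the interface text tells. Its arguments: {"type":"object","properties":{"rows":{"type":"array","items":{"type":"object","properties":{"x":{"type":"number"},"y":{"type":"number"},"z":{"type":"number"},"ax":{"type":"number"},"ay":{"type":"number"},"az":{"type":"number"},"gripper":{"type":"number"}}}},"newtons":{"type":"number"}},"required":["rows"]}

```bash
mkdir -p pics; ls; cat > h.py <<'E'
from workcell import *
import numpy as np, cv2
from scipy.spatial.transform import Rotation as R
def snap(n,f):
    c=camera(n); cv2.imwrite('pics/'+f,c['color'][:,:,::-1]); return c
def K(c):
    f=192/np.tan(np.radians(c['fov_y'])/2); return np.array([[f,0,c['cx']],[0,f,c['cy']],[0,0,1]])
def ray(c,uv):
    Rm=cv2.Rodrigues(np.array(c['rvec'],float))[0]; o=-Rm.T@np.array(c['tvec'])
    d=Rm.T@np.linalg.inv(K(c))@np.array([uv[0],uv[1],1.]); return o,d
def onz(c,uv,z):
    o,d=ray(c,uv); return o+d*(z-o[2])/d[2]
def proj(c,P):
    return cv2.projectPoints(np.array(P,float).reshape(-1,3),np.array(c['rvec'],float),np.array(c['tvec'],float),K(c),None)[0][:,0]
E
python3 - <<'E'
from h import *
import pickle
cs={n:snap(n,n+'0.png') for n in('top','side')}
pickle.dump(cs,open('c0.pkl','wb'))
im=np.hstack([cs[n]['color'] for n in cs]);
for n in cs:
    c=cs[n]; print(n,c['fov_y'],ray(c,(256,192))); print({k:v for k,v in c.items() if k!='color'})
o=get_obs();print(o)
import workcell; print([x for x in dir(workcell) if not x.startswith('_')])
E
```

```text
pics
top 49.67292355039645 (array([0.3795937 , 0.03547286, 0.90360286]), array([ 0.14775915, -0.02192761, -0.98888975]))
{'fov_y': 49.67292355039645, 'cx': 250.10513406300717, 'cy': 190.41568165373445, 'rvec': array([ 2.128406  , -2.16183357,  0.17090268]), 'tvec': array([0.0366501 , 0.51184057, 0.83577738])}
side 44.025475224138084 (array([ 0.87595346, -0.56955963,  0.55355275]), array([-0.41955568,  0.70003373, -0.5780918 ]))
{'fov_y': 44.025475224138084, 'cx': 263.61726274648447, 'cy': 190.73814385058694, 'rvec': array([ 2.13459779,  0.53941002, -0.30744296]), 'tvec': array([-0.47892379, -0.07125811,  1.07873425])}
{'clock': 0.1, 'joint_pos': array([ 1.22341483,  0.33279246, -0.0647071 ,  1.46087959,  0.02158166,
        1.34997022, -0.08851326]), 'joint_velocities': array([-0.00155838, -0.00028242, -0.00068961,  0.00012831,  0.00114563,
       -0.00017388, -0.00218657]), 'tau': array([ 1.56556369e-03, -6.26746631e+01,  4.93574794e-02, -3.92430389e+01,
        1.64495723e-02,  6.92534362e-03, -9.28534178e-05]), 'position': array([ 0.19932978, -0.59198651,  0.24159503]), 'ee_rot': array([ 9.86842610e-01,  1.61682419e-01, -1.31878329e-04, -6.64508684e-04]), 'ft_force': array([-0.19036958, -0.49998628,  0.07792465]), 'torque': array([-0.0179207 , -0.01748775, -0.02109883]), 'grasp_force': 0.0, 'grip_width': 1.0005686833410143}
['MotionError', 'camera', 'get_obs', 'hand_in', 'tcp_to_tips']
```

View pics/top0.png

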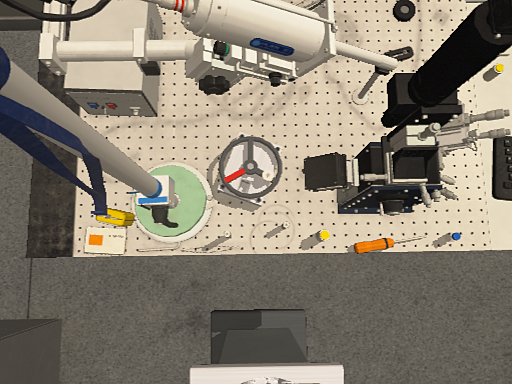

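View pics/side0.png

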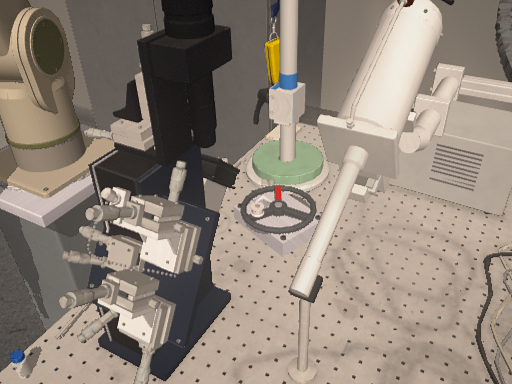

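The top view shows the tensioner wheel at about (250,167), with the red spoke at (234,177). Thin posts stand near (228,234) and (284,226). The side view shows the wheel at (279,209), and I can't see the posts there. Next I'll enlarge the top view.

```bash
python3 - <<'E'
from h import *
import pickle
c=pickle.load(open('c0.pkl','rb'))['top']
im=c['color'][125:260,190:345,::-1]
cv2.imwrite('pics/crop.png',cv2.resize(im,None,fx=4.4,fy=4.4,interpolation=cv2.INTER_CUBIC))
hsv=cv2.cvtColor(c['color'],cv2.COLOR_RGB2HSV)
# dark wheel
m=((hsv[...,2]<110)).astype(np.uint8); m[:130]=0;m[205:]=0;m[:,:212]=0;m[:,290:]=0
cn=cv2.findContours(m,0,2)[0]; k=max(cn,key=cv2.contourArea); e=cv2.fitEllipse(cv2.convexHull(k)); print(e, onz(c,e[0],.048))
r=((hsv[...,1]>150)&((hsv[...,0]<8)|(hsv[...,0]>172))).astype(np.uint8); r[:130]=0;r[205:]=0;r[:,:212]=0;r[:,290:]=0
ys,xs=np.nonzero(r); print(xs.mean(),ys.mean(),len(xs),onz(c,(xs.mean(),ys.mean()),.048))
for u in [(229,233),(283,226)]: print(onz(c,u,.05))
E
```

```text
((247.4814910888672, 169.08975219726562), (63.5981330871582, 72.81208801269531), 45.5184211730957) [0.55642552 0.03353283 0.048     ]
234.2479338842975 175.02479338842974 121 [0.54414021 0.06148789 0.048     ]
[0.42304747 0.0734087  0.05      ]
[ 0.43563496 -0.0376741   0.05      ]
```

View pics/crop.png

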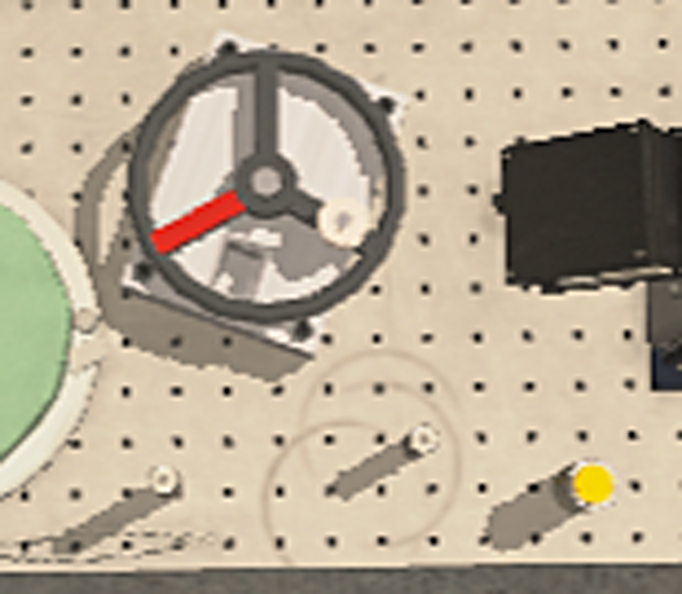

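The left post's top is at about (227,234) with the longer shadow, so I take it as the long one. The right post's top is at (286,224), the hub at (250.7,166.5), and the red spoke points down-left. I'll fly over the left post and confirm it with the wrist camera.

Emit:
{"op": "apply_moves", "data": {"rows": [{"x": 27, "y": -24, "z": -14, "gripper": 0}, {"x": 27, "y": -24, "z": -14}, {"x": 27, "y": -24, "z": -14}, {"x": 27, "y": -24, "z": -14}, {"x": 27, "y": -24, "z": -14}]}}

```text
invalid input at $.rows[0]: expected keys x, y, z, ax, ay, az, gripper
```

Emit:
{"op": "apply_moves", "data": {"rows": [{"x": 27, "y": -24}, {"x": 27, "y": -24}, {"x": 27, "y": -24}, {"x": 27, "y": -24}, {"x": 27, "y": -24}]}}

```text
invalid input at $.rows[0]: expected keys x, y, z, ax, ay, az, gripper
```

Emit:
{"op": "apply_moves", "data": {"rows": [{"x": 27, "y": -24}, {"x": 13, "y": -32}, {"x": 13, "y": -32}, {"x": 13, "y": -32}, {"x": 13, "y": -32}]}}

```text
invalid input at $.rows[0]: expected keys x, y, z, ax, ay, az, gripper
```

Emit:
{"op": "apply_moves", "data": {"rows": [{"x": 13, "y": -32}, {"x": 13, "y": -32}, {"x": 13, "y": -32}, {"az": 6.6}, {"az": 6.6}]}}

```text
invalid input at $.rows[0]: expected keys x, y, z, ax, ay, az, gripper
```

Emit:
{"op": "apply_moves", "data": {"rows": [{"az": 6.6}, {"az": 6.6}, {"az": 6.6}, {"az": 6.6}, {}]}}

```text
invalid input at $.rows[0]: expected keys x, y, z, ax, ay, az, gripper
```

```bash
python3 - <<'E'
from h import *
import pickle
c=pickle.load(open('c0.pkl','rb'))['top']
h=onz(c,(250.7,166.5),.048); r=onz(c,(190+155/4.4,125+243/4.4),.048); v=r-h
print('hub',h,'th',np.arctan2(v[1],v[0])-(np.pi-.7), 'post',onz(c,(227,234.1),.075),'short',onz(c,(286.4,224.5),.05))
w=snap('wrist','w1.png'); pickle.dump(w,open('w1.pkl','wb'))
o=get_obs(); print(tcp_to_tips,o['clock'],o['position'],R.from_quat(o['ee_rot']).as_matrix().round(3),o['joint_pos'].round(2))
print(ray(w,(256,192)),w['fov_y'])
E
```

```text
hub [0.56188452 0.02667377 0.048     ] th -0.3830491636980726 post [0.41965908 0.07629042 0.075     ] short [ 0.43860556 -0.04475621  0.05      ]
0.011 0.15 [ 0.19940152 -0.59205945  0.24169016] [[ 0.948  0.319 -0.   ]
 [ 0.319 -0.948  0.001]
 [-0.    -0.001 -1.   ]] [ 1.22  0.33 -0.06  1.46  0.02  1.35 -0.09]
(array([ 0.27291944, -0.56682353,  0.37254563]), array([-0.28733107, -0.09690218, -0.95291865])) 68.8590147010946
```

View pics/w1.png

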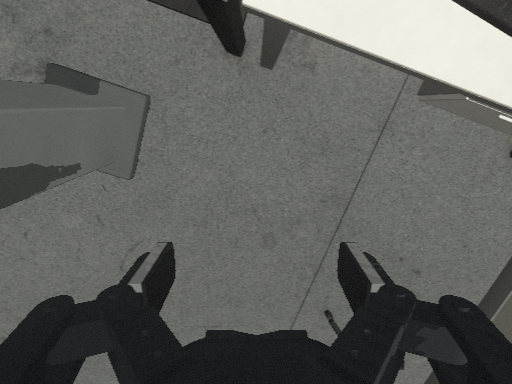

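All the keys are required in every row, so nothing moved. The picture shows only the open fingers, at (160,270) and (350,270), over the floor. Repeating the moves with full rows.

Emit:
{"op": "apply_moves", "data": {"rows": [{"x": 27, "y": -24, "z": -14, "ax": 0, "ay": 0, "az": 0, "gripper": 0}, {"x": 27, "y": -24, "z": -14, "ax": 0, "ay": 0, "az": 0, "gripper": 0}, {"x": 27, "y": -24, "z": -14, "ax": 0, "ay": 0, "az": 0, "gripper": 0}, {"x": 27, "y": -24, "z": -14, "ax": 0, "ay": 0, "az": 0, "gripper": 0}, {"x": 27, "y": -24, "z": -14, "ax": 0, "ay": 0, "az": 0, "gripper": 0}]}}

```text
clock: 0.57
position: [0.2896, -0.4338, 0.3127]
ee_rot: [0.987, 0.162, -0.0, -0.0]
ft_force: [0.2, -0.5, 0.7]
grip_width: 1.0
grasp_force: 0.0
```

Emit:
{"op": "apply_moves", "data": {"rows": [{"x": 27, "y": -24, "z": 0, "ax": 0, "ay": 0, "az": 0, "gripper": 0}, {"x": 27, "y": -24, "z": 0, "ax": 0, "ay": 0, "az": 0, "gripper": 0}, {"x": 27, "y": -24, "z": 0, "ax": 0, "ay": 0, "az": 0, "gripper": 0}, {"x": 27, "y": -24, "z": 0, "ax": 0, "ay": 0, "az": 0, "gripper": 0}, {"x": 27, "y": -24, "z": 0, "ax": 0, "ay": 0, "az": 0, "gripper": 0}]}}

```text
clock: 0.98
position: [0.3792, -0.277, 0.3123]
ee_rot: [0.987, 0.162, -0.0, 0.0]
ft_force: [0.8, -1.0, 0.3]
grip_width: 0.998
grasp_force: 0.0
```

Emit:
{"op": "apply_moves", "data": {"rows": [{"x": 27, "y": -24, "z": 0, "ax": 0, "ay": 0, "az": 0, "gripper": 0}, {"x": 13, "y": -32, "z": 0, "ax": 0, "ay": 0, "az": 0, "gripper": 0}, {"x": 13, "y": -32, "z": 0, "ax": 0, "ay": 0, "az": 0, "gripper": 0}, {"x": 13, "y": -32, "z": 0, "ax": 0, "ay": 0, "az": 0, "gripper": 0}, {"x": 13, "y": -32, "z": 0, "ax": 0, "ay": 0, "az": 0, "gripper": 0}]}}

```text
clock: 1.4
position: [0.4048, -0.1077, 0.3122]
ee_rot: [0.987, 0.162, -0.0, 0.0]
ft_force: [1.7, -0.9, 0.4]
grip_width: 1.002
grasp_force: 0.0
```

Emit:
{"op": "apply_moves", "data": {"rows": [{"x": 13, "y": -32, "z": 0, "ax": 0, "ay": 0, "az": 0, "gripper": 0}, {"x": 13, "y": -32, "z": 0, "ax": 0, "ay": 0, "az": 0, "gripper": 0}, {"x": 13, "y": -32, "z": 0, "ax": 0, "ay": 0, "az": 0, "gripper": 0}, {"x": 0, "y": 0, "z": 0, "ax": 0, "ay": 0, "az": 6.6, "gripper": 0}, {"x": 0, "y": 0, "z": 0, "ax": 0, "ay": 0, "az": 6.6, "gripper": 0}]}}

```text
clock: 1.82
position: [0.4114, -0.0039, 0.3124]
ee_rot: [0.999, 0.047, 0.0, 0.0]
ft_force: [0.3, -1.2, 0.3]
grip_width: 1.002
grasp_force: 0.0
```

Emit:
{"op": "apply_moves", "data": {"rows": [{"x": 0, "y": 0, "z": 0, "ax": 0, "ay": 0, "az": 6.6, "gripper": 0}, {"x": 0, "y": 0, "z": 0, "ax": 0, "ay": 0, "az": 6.6, "gripper": 0}, {"x": 0, "y": 0, "z": 0, "ax": 0, "ay": 0, "az": 6.6, "gripper": 0}, {"x": 0, "y": 0, "z": 0, "ax": 0, "ay": 0, "az": 6.6, "gripper": 0}, {"x": 0, "y": 0, "z": 0, "ax": 0, "ay": 0, "az": 0, "gripper": 0}]}}

```text
clock: 2.23
position: [0.4113, -0.006, 0.3122]
ee_rot: [0.983, -0.185, -0.0, 0.0]
ft_force: [0.1, 0.5, 1.0]
grip_width: 1.001
grasp_force: 0.0
```

```bash
python3 - <<'E'
from h import *
import pickle
w=snap('wrist','w2.png'); pickle.dump(w,open('w2.pkl','wb'))
o=get_obs(); print(o['clock'],o['position'],R.from_quat(o['ee_rot']).as_matrix().round(3),o['joint_pos'].round(2))
print('foot/top left',proj(w,[[.42,.076,0],[.42,.076,.075],[.438,-.045,0],[.438,-.045,.05],[.562,.027,.048]]))
E
```

```text
2.2833 [ 0.41133528 -0.00608565  0.31220731] [[ 0.934 -0.357 -0.   ]
 [-0.357 -0.934 -0.   ]
 [-0.     0.    -1.   ]] [ 0.74 -0.18 -0.72  1.83 -0.12  1.45 -1.89]
foot/top left [[206.8267604  167.37225581]
 [197.68165124 179.43348672]
 [273.32145403 129.0162642 ]
 [275.52027817 132.20450818]
 [190.00224992  61.51127919]]
```

View pics/w2.png

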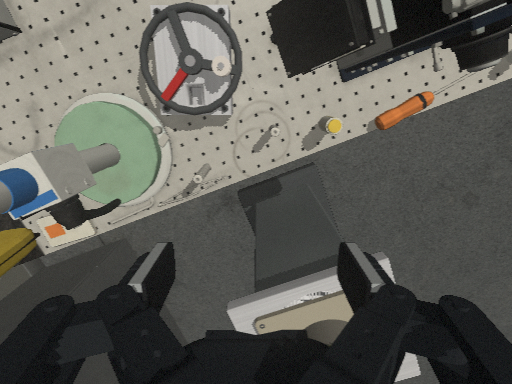

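The wrist view shows the hub at (190,61), the long post's top at (197,180) and the short one at (276,132). All three match the projections, so the left post is the long one. I'll move over it.

Emit:
{"op": "apply_moves", "data": {"rows": [{"x": -7, "y": -27, "z": 15, "ax": 0, "ay": 0, "az": 0, "gripper": 0}, {"x": -7, "y": -27, "z": 15, "ax": 0, "ay": 0, "az": 0, "gripper": 0}, {"x": -7, "y": -26, "z": 15, "ax": 0, "ay": 0, "az": 0, "gripper": 0}, {"x": 0, "y": 0, "z": 35, "ax": 0, "ay": 0, "az": 0, "gripper": 0}, {"x": 0, "y": 0, "z": 35, "ax": 0, "ay": 0, "az": 0, "gripper": 0}]}}

```text
clock: 2.7
position: [0.421, 0.0779, 0.197]
ee_rot: [0.984, -0.178, 0.001, -0.0]
ft_force: [0.4, -1.5, -1.8]
grip_width: 1.001
grasp_force: 0.0
```

Emit:
{"op": "apply_moves", "data": {"rows": [{"x": 0, "y": 0, "z": 30, "ax": 0, "ay": 0, "az": 0, "gripper": 0}, {"x": 0, "y": 0, "z": 0, "ax": 0, "ay": 0, "az": 0, "gripper": 0}]}}

```text
clock: 2.87
position: [0.4173, 0.0757, 0.1627]
ee_rot: [0.984, -0.18, -0.004, 0.001]
ft_force: [-0.8, 0.1, 0.2]
grip_width: 1.001
grasp_force: 0.0
```

```bash
python3 - <<'E'
from h import *
import pickle
w=snap('wrist','w3.png'); pickle.dump(w,open('w3.pkl','wb'))
o=get_obs(); print(o['clock'],o['position'],R.from_quat(o['ee_rot']).as_matrix().round(3),o['joint_pos'].round(2))
p=proj(w,[[.42,.076,0],[.42,.076,.075],[.562,.027,.048]]);print(p)
E
```

```text
2.9167 [0.41877625 0.076088   0.16563284] [[ 0.935 -0.355 -0.005]
 [-0.355 -0.935  0.001]
 [-0.005  0.001 -1.   ]] [ 0.65 -0.   -0.92  2.01 -0.    1.13 -2.2 ]
[[254.93456519 174.7832333 ]
 [254.9673906  197.61059917]
 [249.00677279  -3.19149317]]
```

View pics/w3.png

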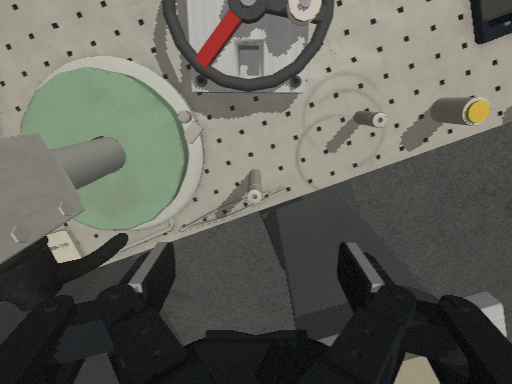

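The post's top is at (254,197), where (255,198) was predicted, and the socket is visible at (250,58). Descending.

Emit:
{"op": "apply_moves", "data": {"rows": [{"x": 1, "y": 0, "z": 21, "ax": 0, "ay": 0, "az": 0, "gripper": 0}, {"x": 0, "y": 0, "z": 21, "ax": 0, "ay": 0, "az": 0, "gripper": 0}, {"x": 0, "y": 0, "z": 21, "ax": 0, "ay": 0, "az": 0, "gripper": 0}, {"x": 0, "y": 0, "z": 21, "ax": 0, "ay": 0, "az": 0, "gripper": 0}, {"x": 0, "y": 0, "z": 18, "ax": 0, "ay": 0, "az": 0, "gripper": 0}]}}

```text
clock: 3.33
position: [0.423, 0.0755, 0.0663]
ee_rot: [0.983, -0.181, 0.001, 0.0]
ft_force: [-0.6, -0.9, -0.1]
grip_width: 0.997
grasp_force: 0.0
```

Emit:
{"op": "apply_moves", "data": {"rows": [{"x": 0, "y": 0, "z": 0, "ax": 0, "ay": 0, "az": 0, "gripper": 0}, {"x": 0, "y": 0, "z": 0, "ax": 0, "ay": 0, "az": 0, "gripper": 0}]}}

```text
clock: 3.5
position: [0.4223, 0.0759, 0.0667]
ee_rot: [0.983, -0.182, 0.0, -0.0]
ft_force: [-0.4, 0.8, 0.0]
grip_width: 1.005
grasp_force: 0.0
```

Emit:
{"op": "apply_moves", "data": {"rows": [{"x": -2, "y": 0, "z": 5.5, "ax": 0, "ay": 0, "az": 0, "gripper": 0}, {"x": 0, "y": 0, "z": 0, "ax": 0, "ay": 0, "az": 0, "gripper": 0.4}, {"x": 0, "y": 0, "z": 0, "ax": 0, "ay": 0, "az": 0, "gripper": 0.7}, {"x": 0, "y": 0, "z": 0, "ax": 0, "ay": 0, "az": 0, "gripper": 1}, {"x": 0, "y": 0, "z": 0, "ax": 0, "ay": 0, "az": 0, "gripper": 1}], "newtons": 70}}

```text
clock: 3.92
position: [0.4199, 0.0765, 0.0603]
ee_rot: [0.983, -0.182, 0.0, 0.0]
ft_force: [0.5, 0.3, -0.2]
grip_width: 0.456
grasp_force: 0.0
```

Emit:
{"op": "apply_moves", "data": {"rows": [{"x": 0, "y": 0, "z": 0, "ax": 0, "ay": 0, "az": 0, "gripper": 1}, {"x": 0, "y": 0, "z": 0, "ax": 0, "ay": 0, "az": 0, "gripper": 1}, {"x": 0, "y": 0, "z": 0, "ax": 0, "ay": 0, "az": 0, "gripper": 1}, {"x": 0, "y": 0, "z": 0, "ax": 0, "ay": 0, "az": 0, "gripper": 1}, {"x": 0, "y": 0, "z": 0, "ax": 0, "ay": 0, "az": 0, "gripper": 1}]}}

```text
clock: 4.33
position: [0.4198, 0.0765, 0.0601]
ee_rot: [0.983, -0.182, 0.0, 0.0]
ft_force: [-1.0, -0.5, 5.9]
grip_width: 0.12
grasp_force: 68.3
```

```bash
python3 - <<'E'
from h import *
import pickle
# second measure of the base/wheel from the close wrist picture: rim ellipse, red spoke
w=pickle.load(open('w2.pkl','rb')); hsv=cv2.cvtColor(w['color'],cv2.COLOR_RGB2HSV)
r=((hsv[...,1]>130)&((hsv[...,0]<8)|(hsv[...,0]>172))).astype(np.uint8); r[115:]=0;r[:,:140]=0;r[:,245:]=0
ys,xs=np.nonzero(r);P=np.array([onz(w,p,.048)[:2] for p in zip(xs,ys)])
m=P.mean(0);d=np.linalg.svd(P-m)[2][0]; print('red',len(xs),m,np.degrees(np.arctan2(d[1],d[0])))
k=(hsv[...,2]<75).astype(np.uint8);k[118:]=0;k[:,:130]=0;k[:,250:]=0
n,l,s,ce=cv2.connectedComponentsWithStats(k); i=1+np.argmax(s[1:,4]); print(s[i])
hull=cv2.convexHull(np.argwhere(l==i)[:,::-1].astype(np.int32))[:,0]
Q=np.array([onz(w,p,.046)[:2] for p in hull.astype(float)],np.float32)
A=np.c_[2*Q,np.ones(len(Q))]; c=np.linalg.lstsq(A,(Q**2).sum(1),rcond=None)[0]; print('rim',c[:2],np.sqrt(c[2]+c[:2]@c[:2]))
print('spoke dir from hub->',np.degrees(np.arctan2(*(m-c[:2])[::-1])), 'th',np.arctan2(*(m-c[:2])[::-1])-np.pi+.7)
# socket seen in w3 at (250,60)ish
w3=pickle.load(open('w3.pkl','rb')); print('sock',onz(w3,(250,58),.03), 'base corner bolts',onz(w3,(202,81),.03),onz(w3,(294,82),.03))
th=-.37;hub=np.array([.562,.027]);print('sock pred',hub-.042*np.array([np.cos(th),np.sin(th)]))
cv2.imwrite('pics/w3c.png',cv2.resize(w3['color'][0:110,150:350,::-1],None,fx=4,fy=4,interpolation=cv2.INTER_CUBIC))
E
```

```text
red 332 [0.54423312 0.05887229] 118.30050496067054
[ 140    6  101  109 1529]
rim [0.56052138 0.02923766] 0.06605331793378405
spoke dir from hub-> 118.79478616191271 th -0.3682325008618188
sock [0.52503714 0.04074509 0.03      ] base corner bolts [0.52274311 0.08661096 0.03      ] [0.49355703 0.01153679 0.03      ]
sock pred [0.52284225 0.04218785]
```

View pics/w3c.png

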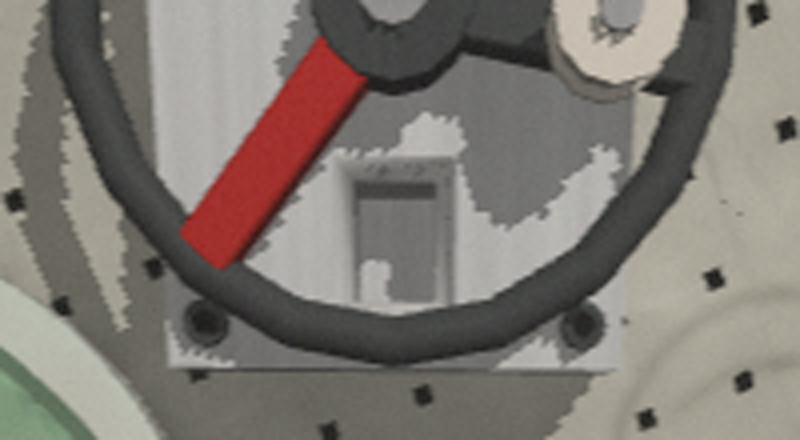

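The post is gripped: 68 N, foot about 60 mm below the TCP. In the crop the socket mouth is centred near (398,231), with the red spoke to its left. Together the estimates put the hub near (0.562, 0.027), theta at -0.37 and the socket near (0.524, 0.0415). I'll lift and go over the window entry point.

Emit:
{"op": "apply_moves", "data": {"rows": [{"x": 0, "y": 0, "z": -19, "ax": 0, "ay": 0, "az": 0, "gripper": 1}, {"x": 0, "y": 0, "z": -19, "ax": 0, "ay": 0, "az": 0, "gripper": 1}, {"x": 0, "y": 0, "z": -19, "ax": 0, "ay": 0, "az": 0, "gripper": 1}, {"x": 0, "y": 0, "z": -19, "ax": 0, "ay": 0, "az": 0, "gripper": 1}, {"x": 0, "y": 0, "z": -19, "ax": 0, "ay": 0, "az": 0, "gripper": 1}]}}

```text
clock: 4.75
position: [0.4193, 0.0766, 0.1556]
ee_rot: [0.983, -0.182, -0.0, -0.0]
ft_force: [0.0, -0.4, -0.7]
grip_width: 0.12
grasp_force: 68.3
```

Emit:
{"op": "apply_moves", "data": {"rows": [{"x": 28, "y": -9, "z": 0, "ax": 0, "ay": 0, "az": 0, "gripper": 1}, {"x": 28, "y": -9, "z": 0, "ax": 0, "ay": 0, "az": 0, "gripper": 1}, {"x": 28, "y": -9, "z": 0, "ax": 0, "ay": 0, "az": 0, "gripper": 1}, {"x": 28, "y": -9, "z": 0, "ax": 0, "ay": 0, "az": 0, "gripper": 1}, {"x": 27, "y": -9, "z": 0, "ax": 0, "ay": 0, "az": 0, "gripper": 1}]}}

```text
clock: 5.17
position: [0.5668, 0.0681, 0.1541]
ee_rot: [0.983, -0.183, -0.0, 0.0]
ft_force: [-0.0, 0.2, 0.5]
grip_width: 0.121
grasp_force: 68.4
```

Emit:
{"op": "apply_moves", "data": {"rows": [{"x": 0, "y": 0, "z": 0, "ax": 0, "ay": 0, "az": 0, "gripper": 1}, {"x": 0, "y": 0, "z": 0, "ax": 0, "ay": 0, "az": 0, "gripper": 1}]}}

```text
clock: 5.33
position: [0.5659, 0.069, 0.1538]
ee_rot: [0.983, -0.182, -0.001, -0.001]
ft_force: [-0.8, 0.4, -1.1]
grip_width: 0.119
grasp_force: 68.4
```

```bash
python3 - <<'E'
from h import *
import pickle
cs={n:camera(n) for n in('side','wrist')}; pickle.dump(cs,open('c4.pkl','wb'))
o=get_obs(); p=o['position']; M=R.from_quat(o['ee_rot']).as_matrix(); print(o['clock'],p,M.round(3),o['joint_pos'].round(2))
a=[]
for n in cs:
    c=cs[n]; pr=proj(c,[p-[0,0,.06],[.562,.027,.048]]); print(n,pr)
    u,v=(pr.mean(0)).astype(int); u=np.clip(u,100,412);v=np.clip(v,100,284)
    a.append(cv2.resize(c['color'][v-100:v+100,u-100:u+100,::-1],(400,400),interpolation=cv2.INTER_CUBIC)); print('crop origin',u-100,v-100)
cv2.imwrite('pics/c4.png',np.hstack(a))
E
```

```text
5.4333 [0.56468288 0.06919542 0.15444063] [[ 0.934 -0.357 -0.001]
 [-0.357 -0.934  0.   ]
 [-0.001  0.    -1.   ]] [ 0.5   0.41 -0.87  1.69  0.33  1.2  -2.38]
side [[289.80933272 171.31839273]
 [277.56139231 204.4684641 ]]
crop origin 183 87
wrist [[257.10028887 214.06234073]
 [302.90645861 180.65835154]]
crop origin 180 97
```

View pics/c4.png

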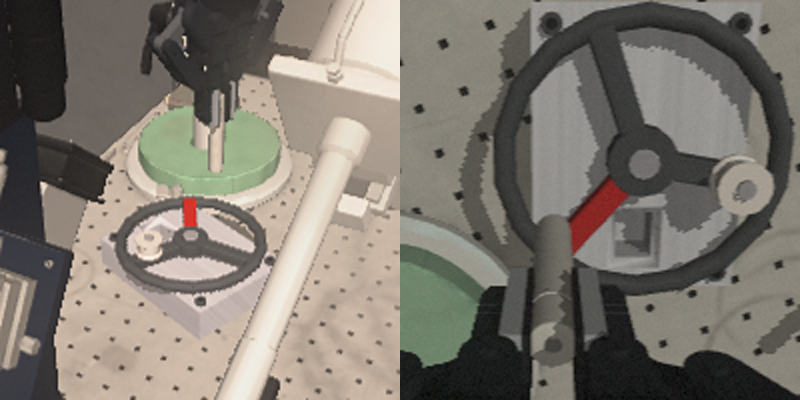

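The wrist crop shows the hub at full-image pixel (302,178), where (303,181) was predicted, so the hub is about (0.563, 0.0268). The post hangs beside the red spoke, on the correct side. Joint 7 is close to its limit, so I'll turn the tool back 21°, which lines its axes up with the world, and then lower.

Emit:
{"op": "apply_moves", "data": {"rows": [{"x": 0, "y": 0, "z": 0, "ax": 0, "ay": 0, "az": -6.97, "gripper": 1}, {"x": 0, "y": 0, "z": 0, "ax": 0, "ay": 0, "az": -6.97, "gripper": 1}, {"x": 0, "y": 0, "z": 0, "ax": 0, "ay": 0, "az": -6.97, "gripper": 1}, {"x": 2, "y": 0, "z": 0, "ax": 0, "ay": 0, "az": 0, "gripper": 1}, {"x": 0, "y": 0, "z": 0, "ax": 0, "ay": 0, "az": 0, "gripper": 1}]}}

```text
clock: 5.85
position: [0.5672, 0.0686, 0.1551]
ee_rot: [1.0, -0.003, 0.0, 0.0]
ft_force: [0.5, -0.8, -0.2]
grip_width: 0.12
grasp_force: 68.5
```

Emit:
{"op": "apply_moves", "data": {"rows": [{"x": 0, "y": 0, "z": 15, "ax": 0, "ay": 0, "az": 0, "gripper": 1}, {"x": 0, "y": 0, "z": 15, "ax": 0, "ay": 0, "az": 0, "gripper": 1}, {"x": 0, "y": 0, "z": 0, "ax": 0, "ay": 0, "az": 0, "gripper": 1}]}}

```text
clock: 6.1
position: [0.5658, 0.0682, 0.1225]
ee_rot: [1.0, -0.003, -0.002, 0.0]
ft_force: [-0.6, 0.4, -0.5]
grip_width: 0.123
grasp_force: 68.5
```

```bash
python3 - <<'E'
from h import *
o=get_obs(); print(o['position'],R.from_quat(o['ee_rot']).as_matrix().round(3),o['joint_pos'].round(2))
E
```

```text
[0.56583156 0.06818335 0.12253437] [[ 1.    -0.005 -0.003]
 [-0.005 -1.    -0.001]
 [-0.003  0.001 -1.   ]] [ 0.53  0.47 -0.91  1.71  0.4   1.16 -2.06]
```

Emit:
{"op": "apply_moves", "data": {"rows": [{"x": 0, "y": 0, "z": 13.5, "ax": 0, "ay": 0, "az": 0, "gripper": 1}, {"x": 0, "y": 0, "z": 13, "ax": 0, "ay": 0, "az": 0, "gripper": 1}, {"x": 0, "y": 0, "z": 0, "ax": 0, "ay": 0, "az": 0, "gripper": 1}]}}

```text
clock: 6.35
position: [0.5662, 0.0683, 0.0958]
ee_rot: [1.0, -0.001, -0.001, 0.0]
ft_force: [-1.2, 0.9, -1.8]
grip_width: 0.123
grasp_force: 68.5
```

Emit:
{"op": "apply_moves", "data": {"rows": [{"x": -5.3, "y": 0, "z": 0, "ax": 0, "ay": 0, "az": 0, "gripper": 1}, {"x": -5.3, "y": 0.7, "z": 0, "ax": 0, "ay": 0, "az": 0, "gripper": 1}, {"x": -5.1, "y": 1.3, "z": 0, "ax": 0, "ay": 0, "az": 0, "gripper": 1}, {"x": -5.0, "y": 2.0, "z": 0, "ax": 0, "ay": 0, "az": 0, "gripper": 1}, {"x": -4.7, "y": 2.6, "z": 0, "ax": 0, "ay": 0, "az": 0, "gripper": 1}]}}

```text
clock: 6.77
position: [0.542, 0.0622, 0.099]
ee_rot: [1.0, -0.001, 0.001, 0.0]
ft_force: [1.2, 0.5, 0.2]
grip_width: 0.119
grasp_force: 68.3
```

Emit:
{"op": "apply_moves", "data": {"rows": [{"x": -4.5, "y": 3.1, "z": 1, "ax": 0, "ay": 0, "az": 0, "gripper": 1}, {"x": -4.0, "y": 3.6, "z": 1, "ax": 0, "ay": 0, "az": 0, "gripper": 1}, {"x": -3.4, "y": 4.1, "z": 1, "ax": 0, "ay": 0, "az": 0, "gripper": 1}, {"x": -2.8, "y": 4.5, "z": 0, "ax": 0, "ay": 0, "az": 0, "gripper": 1}, {"x": -2.3, "y": 4.9, "z": 0, "ax": 0, "ay": 0, "az": 0, "gripper": 1}]}}

```text
clock: 7.18
position: [0.5248, 0.0419, 0.0953]
ee_rot: [1.0, -0.001, 0.0, -0.0]
ft_force: [2.6, 3.5, -1.2]
grip_width: 0.121
grasp_force: 68.4
```

Emit:
{"op": "apply_moves", "data": {"rows": [{"x": 0, "y": 0, "z": 0, "ax": 0, "ay": 0, "az": 0, "gripper": 1}, {"x": 0, "y": 0, "z": 0, "ax": 0, "ay": 0, "az": 0, "gripper": 1}]}}

```text
clock: 7.35
position: [0.5248, 0.0417, 0.0952]
ee_rot: [1.0, -0.001, -0.0, -0.0]
ft_force: [1.1, 3.5, -0.4]
grip_width: 0.121
grasp_force: 68.4
```

```bash
python3 - <<'E'
from h import *
import pickle
cs={n:camera(n) for n in('side','wrist')}; pickle.dump(cs,open('c5.pkl','wb'))
o=get_obs(); p=o['position']; print(p,R.from_quat(o['ee_rot']).as_matrix().round(3),o['ft_force'],o['joint_pos'].round(2))
a=[]
for n in cs:
    c=cs[n]; pr=proj(c,[p-[0,0,.06],[.563,.0268,.048],[.5238,.042,.03]]); print(n,pr)
    u,v=(pr.mean(0)).astype(int); u=np.clip(u,100,412);v=np.clip(v,100,284)
    a.append(cv2.resize(c['color'][v-100:v+100,u-100:u+100,::-1],(400,400),interpolation=cv2.INTER_CUBIC)); print('crop origin',u-100,v-100)
cv2.imwrite('pics/c5.png',np.hstack(a))
E
```

```text
[0.52487882 0.04230749 0.09520025] [[ 1.    -0.001 -0.   ]
 [-0.001 -1.     0.   ]
 [-0.    -0.    -1.   ]] [-0.02400326  3.03908175 -0.98185444] [ 0.63  0.41 -0.93  1.85  0.37  1.07 -2.02]
side [[263.5786213  200.03680002]
 [278.0094985  204.68454766]
 [263.04594125 202.23060403]]
crop origin 168 102
wrist [[256.38422763 213.82255195]
 [280.3179689  166.63432519]
 [256.77647307 212.54498738]]
crop origin 164 97
```

View pics/c5.png

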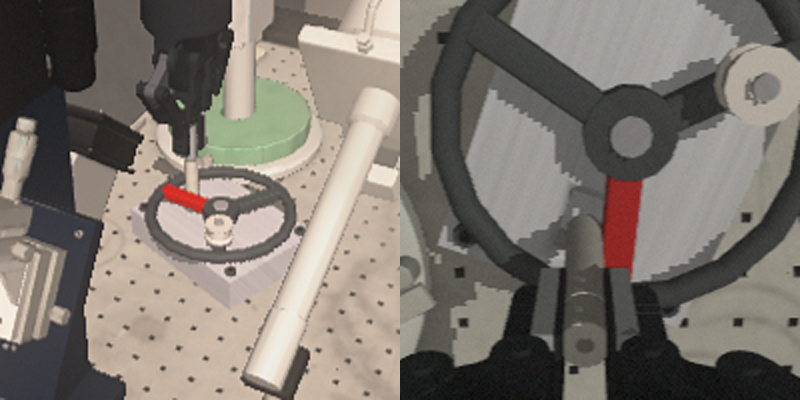

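The red spoke is pushed round, and the post (foot at wrist-crop (585,225)) rests on it over the socket with about 3 N of side force. Lowering it.

Emit:
{"op": "apply_moves", "data": {"rows": [{"x": 0, "y": 0, "z": 4, "ax": 0, "ay": 0, "az": 0, "gripper": 1}, {"x": 0, "y": 0, "z": 4, "ax": 0, "ay": 0, "az": 0, "gripper": 1}, {"x": 0, "y": 0, "z": 3, "ax": 0, "ay": 0, "az": 0, "gripper": 1}, {"x": 0, "y": 0, "z": 0, "ax": 0, "ay": 0, "az": 0, "gripper": 1}]}}

```text
clock: 7.78
position: [0.5245, 0.0421, 0.0833]
ee_rot: [1.0, -0.001, -0.001, -0.0]
ft_force: [1.2, 3.7, -2.1]
grip_width: 0.123
grasp_force: 68.4
```

Foot at z of about 0.023, already inside the socket with no vertical load. Continuing.

Emit:
{"op": "apply_moves", "data": {"rows": [{"x": 0, "y": 0, "z": 4, "ax": 0, "ay": 0, "az": 0, "gripper": 1}, {"x": 0, "y": 0, "z": 4, "ax": 0, "ay": 0, "az": 0, "gripper": 1}, {"x": 0, "y": 0, "z": 4, "ax": 0, "ay": 0, "az": 0, "gripper": 1}, {"x": 0, "y": 0, "z": 0, "ax": 0, "ay": 0, "az": 0, "gripper": 1}]}}

```text
clock: 8.12
position: [0.5246, 0.0419, 0.0714]
ee_rot: [1.0, -0.001, -0.0, 0.0]
ft_force: [0.7, 3.6, -2.8]
grip_width: 0.122
grasp_force: 68.4
```

Emit:
{"op": "apply_moves", "data": {"rows": [{"x": 0, "y": 0, "z": 2, "ax": 0, "ay": 0, "az": 0, "gripper": 1}, {"x": 0, "y": 0, "z": 2, "ax": 0, "ay": 0, "az": 0, "gripper": 1}, {"x": 0, "y": 0, "z": 0, "ax": 0, "ay": 0, "az": 0, "gripper": 1}]}}

```text
clock: 8.37
position: [0.5249, 0.0419, 0.068]
ee_rot: [1.0, -0.001, -0.0, 0.0]
ft_force: [0.9, 3.4, -1.8]
grip_width: 0.119
grasp_force: 68.4
```

Emit:
{"op": "apply_moves", "data": {"rows": [{"x": 0, "y": 0, "z": 2, "ax": 0, "ay": 0, "az": 0, "gripper": 1}, {"x": 0, "y": 0, "z": 1, "ax": 0, "ay": 0, "az": 0, "gripper": 1}, {"x": 0, "y": 0, "z": 0, "ax": 0, "ay": 0, "az": 0, "gripper": 1}]}}

```text
clock: 8.62
position: [0.5251, 0.042, 0.0652]
ee_rot: [1.0, -0.001, 0.0, 0.0]
ft_force: [0.2, 3.6, -0.9]
grip_width: 0.122
grasp_force: 68.7
```

Emit:
{"op": "apply_moves", "data": {"rows": [{"x": 0, "y": 0, "z": 1, "ax": 0, "ay": 0, "az": 0, "gripper": 1}, {"x": 0, "y": 0, "z": 0, "ax": 0, "ay": 0, "az": 0, "gripper": 1}]}}

```text
clock: 8.78
position: [0.5255, 0.0421, 0.0651]
ee_rot: [1.0, -0.001, 0.0, 0.0]
ft_force: [-1.7, 2.0, 8.8]
grip_width: 0.122
grasp_force: 69.8
```

It's on the floor, with 8.8 N upward. I'll ease the post towards the wall it will bear on, then open.

Emit:
{"op": "apply_moves", "data": {"rows": [{"x": 0.5, "y": -1, "z": 0, "ax": 0, "ay": 0, "az": 0, "gripper": 1}, {"x": 0.5, "y": -1, "z": 0, "ax": 0, "ay": 0, "az": 0, "gripper": 1}, {"x": 0, "y": 0, "z": 0, "ax": 0, "ay": 0, "az": 0, "gripper": 1}]}}

```text
clock: 9.03
position: [0.5262, 0.043, 0.0651]
ee_rot: [1.0, -0.001, -0.0, 0.001]
ft_force: [-3.9, -0.6, 12.3]
grip_width: 0.121
grasp_force: 70.0
```

Emit:
{"op": "apply_moves", "data": {"rows": [{"x": 0, "y": 0, "z": 0, "ax": 0, "ay": 0, "az": 0, "gripper": 0.75}, {"x": 0, "y": 0, "z": 0, "ax": 0, "ay": 0, "az": 0, "gripper": 0.6}, {"x": 0, "y": 0, "z": 0, "ax": 0, "ay": 0, "az": 0, "gripper": 0.45}, {"x": 0, "y": 0, "z": 0, "ax": 0, "ay": 0, "az": 0, "gripper": 0.45}, {"x": 0, "y": 0, "z": 0, "ax": 0, "ay": 0, "az": 0, "gripper": 0.45}]}}

```text
clock: 9.45
position: [0.5259, 0.0437, 0.0641]
ee_rot: [1.0, -0.001, -0.0, 0.0]
ft_force: [-0.7, -0.8, -0.1]
grip_width: 0.549
grasp_force: 0.0
```

Emit:
{"op": "apply_moves", "data": {"rows": [{"x": 0, "y": 0, "z": -10, "ax": 0, "ay": 0, "az": 0, "gripper": 0.45}, {"x": 0, "y": 0, "z": -20, "ax": 0, "ay": 0, "az": 0, "gripper": 0.45}, {"x": 0, "y": 0, "z": -25, "ax": 0, "ay": 0, "az": 0, "gripper": 0.45}, {"x": 0, "y": 0, "z": -25, "ax": 0, "ay": 0, "az": 0, "gripper": 0.45}, {"x": 0, "y": 0, "z": 0, "ax": 0, "ay": 0, "az": 0, "gripper": 0.45}]}}

```text
clock: 9.87
position: [0.5283, 0.0448, 0.1494]
ee_rot: [1.0, -0.0, 0.003, 0.0]
ft_force: [1.7, -0.2, 0.9]
grip_width: 0.549
grasp_force: 0.0
```

```bash
python3 - <<'E'
from h import *
cs={n:camera(n) for n in('side','wrist')}
a=[]
for n in cs:
    c=cs[n]; pr=proj(c,[[.525,.043,.08],[.525,.043,.03],[.563,.0268,.048]]); print(n,pr)
    u,v=(pr.mean(0)).astype(int); u=np.clip(u,100,412);v=np.clip(v,100,284)
    a.append(cv2.resize(c['color'][v-100:v+100,u-100:u+100,::-1],(400,400),interpolation=cv2.INTER_CUBIC)); print('crop origin',u-100,v-100)
cv2.imwrite('pics/c6.png',np.hstack(a))
E
```

```text
side [[263.30923596 179.6803185 ]
 [263.87514189 202.12232401]
 [278.0094985  204.68454766]]
crop origin 168 95
wrist [[258.3372562  213.79920531]
 [257.80955668 193.78961934]
 [277.56591865 156.7614192 ]]
crop origin 164 88
```

View pics/c6.png

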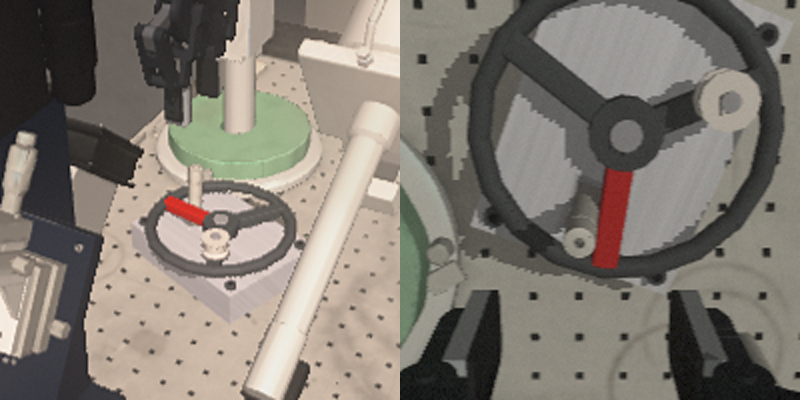

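The post stands in the socket, its top at side pixel (266,179), where (263,180) was predicted for fully seated. The red spoke rests against it and the gripper is clear, so I'm handing in.

```bash
python3 -c "
from workcell import *
print(hand_in())"
```

```text
the job is handed in; nothing more can be done
None
```

The long post stands fully down in the lock socket with the red spoke resting against it; the gripper let go and the job was handed in at about 10 s on the robot's clock, but no verdict came back.

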